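Lay a block into the drilling jig and flip the hold-down bar over it

TASK

Load the drilling jig by pushing only, without gripping or lifting anything: tip the tall wooden block that stands on the jig's board over towards the end stop so that it lies flat, then push it along the board until its end sits squarely flush against the stop, centred under the hold-down bar. Then push the steel hold-down bar over so that it comes down and rests on the block. Leave everything else on the bench and on the jig where it stands.

Things in the scene. Friction and masses are not known exactly. Their poses are not given: they have to be found in the camera images.
- jig: Drilling jig fixed to the bench: plywood board, top 18 mm above the bench. Origin at bench level; x runs along the board towards the end stop, z up. Board x -170 to 190, y -100 to 100 mm. End stop: wooden cleat across it, x 150 to 180, y -65 to 65 mm, top 60 mm above the bench; on it two steel hinge cheeks (y 18 to 27 mm either side) up to 88 mm above the bench.
- stop_face (a point): Middle of the end stop's face that looks at the block, at jig x = 150 mm, y = 0, 38 mm above the bench (20 mm above the board). Axes as the jig's.
- block: Tall plain light-wood block, 40 (its x) x 60 (y) x 150 mm (z), about 0.2 kg, loose, standing on end on the jig's board, its x roughly towards the stop. Origin at the centre of the end it stands on; once tipped, that is the end away from the stop. Pushed near its top it tips rather than slides.
- block_toe (a point): Middle of the block's lower edge nearest the stop: the edge it tips about (block x = +20 mm, z = 0). It should stay on the board, 18 mm above the bench, all the time.
- block_head (a point): Centre of the block's upper end (block z = 150 mm), which becomes the end facing the stop once it lies flat.
- bar (a joint): Angle (rad) of the hold-down bar hinged on the stop; hinge axis along jig y at jig x = 165 mm, 76 mm above the bench. 0: leaning 20 degrees back from the block; 0.35: upright, tip 174 mm above the bench; 1.92: level, resting on the lying block (2.3 if nothing is under it). Stiff hinge: stays where left from 0 to about 0.6, beyond 0.9 falls over by itself. 1 N near the tip moves it.
- bar_tip (a point): Free end of the hold-down bar, 98 mm from the hinge axis; its z points along the bar from the hinge. The bar is 12 mm thick and 28 mm wide (along jig y); near the tip a rubber foot, 24 mm wide, 20 mm long, stands 12 mm out of the side facing the block.
- offcut: Bystander: short wooden offcut 40 x 38 x 60 mm standing on the jig's board beside the block's lane. Origin at the centre of its underside.
- jar: Bystander: small closed jar, 40 mm in diameter, 50 mm high, on the jig's board on the other side of the lane. Origin at the centre of its underside.
- can: Bystander: grey can, 66 mm in diameter, 150 mm high, on the bench. Origin at the centre of its underside.
- mug: Bystander: white mug, 80 mm in diameter, 90 mm high, on the bench. Origin at the centre of its underside.
- screwdriver: Bystander: screwdriver lying on the bench beyond the stop end of the jig. Origin under its middle.
Things that resemble listed ones, but are neither listed nor needed, are in the scene too. What is shaped like the block but black or blue is not meant.

How it is judged (in metres and radians):
On the way, in this order (a step that is already met when the one before it is completed fails the run):
1. the block lies flat on the board, tipped towards the stop (within about 20 degrees), with the bar still up (angle between block's own z axis and vertical between 1.48 and 1.66 rad and height (world z) of block_toe below 0.026 m and angle between the z axis of block and the x axis of jig, either way round below 0.35 rad and value of joint bar below 0.8 rad), for 0.2 s.
2. the block's end is flush against the stop, with the bar still up (angle between block's own z axis and vertical between 1.48 and 1.66 rad and height (world z) of block_toe below 0.026 m and x of block_head in the frame of stop_face above -0.006 m and y of block_head in the frame of stop_face between -0.025 and 0.025 m and angle between the z axis of block and the x axis of jig, either way round below 0.11 rad and value of joint bar below 0.8 rad), for 0.2 s.
At the end, for the whole second after the job is handed in: The block lies flat on the jig's board with its end within 6 mm of the stop's face, within 25 mm of the middle line and within 6 degrees of the jig's direction, at rest, and the hold-down bar lies level (1.84 to 2.0 rad) and rests on it (angle between block's own z axis and vertical between 1.48 and 1.66 rad and height (world z) of block_toe below 0.026 m and x of block_head in the frame of stop_face above -0.006 m and y of block_head in the frame of stop_face between -0.025 and 0.025 m and angle between the z axis of block and the x axis of jig, either way round below 0.11 rad and value of joint bar between 1.84 and 2 rad and contact force between bar and block above 0.1 N and linear speed of block below 0.02 m/s); the robot touches nothing.
It fails at once if the block is lifted, or tipped another way than towards the stop (the lower edge nearest the stop is more than 15 mm off the board) (height (world z) of block_toe above 0.033 m).
It fails at once if the offcut or the jar is shoved more than 25 mm or tipped (distance of any of offcut, jar from where it was at the start of the episode above 0.025 m or angle between any of offcut, jar's own z axis and vertical above 0.4 rad).
It fails at once if the can or the mug is shoved more than 25 mm or tipped (distance of any of can, mug from where it was at the start of the episode above 0.025 m or angle between any of can, mug's own z axis and vertical above 0.4 rad).
It fails at once if the screwdriver is shoved more than 25 mm (distance of screwdriver from where it was at the start of the episode above 0.025 m).
It also fails if it takes over 64 s, if anything falls off the work surface, if the arm or the gripper's body presses on something with over 40 N, if the wrist force passes 120 N, or if a joint passes its speed limit or range.

ROBOT

A 6-joint arm with a two-finger parallel gripper is mounted at the origin on the work surface. World frame = base frame: x ahead of the robot, y to its left, z up, the work surface at z = 0. Lengths are in m, angles in degrees, forces in N, time in s.
With the tool pointing down it reaches from about 0.3 to 0.75 m from the base axis. Payload 8.5 kg.
Tool frame: the origin (TCP) lies midway between the tips of the shut fingers; the grasp point (between the pads) lies 19 mm behind it; z points along the fingers, y is the line along which they close (so a half turn about z gives the same grasp; the last joint's range is limited). The gripper opens to 85 mm and grips with 20 to 120 N. Pads are 22 mm wide; open, the fingers measure 114 mm over their backs; the gripper's body (76 mm by 85 mm) begins 54 mm behind the grasp point. The pads swing forward as they close: fully open they stand 13 mm farther back than shut.
Start: joints at [-78.856, 21.807, 74.336, -0, 83.858, -12.336], TCP at [0.219, -0.504, 0.231] pointing down, gripper open.
Joint ranges: [-178.18, 178.18], [-50.72, 133.34], [12.68, 142.11], [-81.47, 261.47], [9.98, 163.14], [-165.26, 165.26]. Speed limits (degrees/s): [136.94, 136.94, 180, 180, 180, 180].

INTERFACE

Orientations are given as a 3x3 rotation matrix whose columns are the frame's x, y, z axes.
In Python, from rig import observe, optics, order, spotter gives the robot as it stands.
- The arm moves only by the tool move_arm, never from a script. Its argument "series" is text: rows parted by semicolons, each of 5 numbers parted by spaces: the shift along the tool's x, y, z in cm, then the turn about the tool's z in degrees, then the opening, from -1 (shut) to 1 (fully open). A call has 1 to 8 rows; each row is the pose to reach, as a shift and turn from the pose commanded when the call began, along the tool's axes at that moment; what a row does not reach only later rows make up. A row lasts 1/8 s, in which the tool goes at most 62.5 mm and 10.7 degrees, less where a joint would pass 70% of its speed; a pose out of reach is approached as far as the arm can. A call with a gripper value outside its range is refused whole. The fingers move at their own pace and stop on an object; "force" is the grip in N (left out, the last holds). Time passes only in rows, so rows that repeat a pose let the fingers close. It gives the time, the measured TCP pose, the force, the opening and the grip force at its end, in the units of the state.
- observe(): the state, without advancing time (a new reading comes with each control period).
- optics.get_image(name): name is "scene" or "top" or "wrist"; returns a dict with "pixels" (384x512x3 uint8, blue, green, red), "camera_matrix" (3x3 intrinsics, pixels), "rvec" (rotation vector, rad) and "tvec" (3), from world to camera coordinates, as OpenCV has them. Camera axes: x right, y down, z forward; pixel columns grow to the right and rows downward; lengths in m; the calibration is good to about 2 mm. A picture is of the moment at which its call begins. There is no depth.
- order.close_job(): hands the job in; it is judged then, once.
Trained networks look in the newest picture that a camera, given by its name, has taken for a name from the list of things; names that differ only in an ending like _2 or _b are one class to them, and where a whole thing is asked for, a point or a joint stands for the part that bears it (a point fixed in the world has none). Each returns a list of dicts, best first, with "score" (0 to 1); they miss things now and then, are a little off and sometimes report something else, mostly with a low value. They report only what shows in the picture. A call takes as long as a camera call. They do not tell look-alikes from the thing itself.
- spotter.find_in(thing, camera): "point" ([x, y, z] in m, in world coordinates, good to about 4 mm: the middle of the surface that is visible of it).
- spotter.cut_out(thing, camera): "pixels" (384x512 bool, what is visible of it).
- spotter.mark_of(thing, camera): "point" ([x, y, z] in m, in world coordinates, good to about 4 mm: a listed point, or the origin of a listed thing).
The state is a dict: "time_s": time; "q": joint angles; "qvel": joint speeds; "joint_efforts": joint torques, N m; "position": TCP position; "tool_rot": TCP orientation; "ft_force": force on the tool from outside, world axes, zero at the start; "wrist_torque": the same for the moment, N m; "grip_width": finger opening in m; "gripper_force": force on a finger pad.
Only numpy, scipy, OpenCV 4.12 (cv2) and the standard library are available. Lean on these libraries where they do the work, as an engineer would, in place of code of your own. Each camera call takes 0.05 s, during which the arm holds its last target. There are 200 camera calls.

## Working session

There is one attempt and no reset: what is moved stays moved. The work goes in short steps, Python scripts to look and compute and a tool call to move; the robot and the scene stay as the last step left them, time stands still between calls to the robot, and variables do not carry over. Pictures are saved under pics/ and viewed, at most 10 in all, crops included, and the job is handed in when it is done.

Besides the shell and the picture viewer there is one more tool, called in YAML: its name, and indented under it one key for each argument. move_arm: Moves the arm, as the interface text tells. Its arguments: {"type":"object","properties":{"series":{"type":"string"},"force":{"type":"number"}},"required":["series"]}

```bash
ls; mkdir -p pics; cat > h.py <<'E'
import numpy as np, cv2
from rig import observe, optics, order, spotter
def im(n): return optics.get_image(n)
E
python3 - <<'E'
from h import *
s=observe(); print(s['time_s'],s['position'],np.round(s['tool_rot'],3).tolist(),s['grip_width'])
a=im('scene');b=im('top')
cv2.imwrite('pics/a.png',np.hstack([cv2.resize(x['pixels'],(400,300)) for x in(a,b)]) if 0 else a['pixels']); cv2.imwrite('pics/b.png',b['pixels'])
for t in ['jig','stop_face','block','block_toe','block_head','bar_tip','offcut','jar','can','mug','screwdriver']:
  for c in('scene','top'):
    r=spotter.mark_of(t,c); print(t,c,[(np.round(x['point'],3).tolist(),round(x['score'],2)) for x in r[:3]])
E
```

```text
pics
0.0 [ 0.21907952 -0.50417785  0.23071543] [[0.917, 0.398, -0.0], [0.398, -0.917, 0.001], [0.0, -0.001, -1.0]] 0.08547577786040085
jig scene [([0.552, -0.013, -0.004], 0.86)]
jig top [([0.55, -0.013, 0.001], 0.65), ([0.619, 0.036, 0.017], 0.52)]
stop_face scene [([0.529, 0.139, 0.038], 0.82), ([0.561, -0.063, 0.015], 0.52)]
stop_face top [([0.528, 0.135, 0.035], 0.88), ([0.679, 0.376, 0.002], 0.73)]
block scene [([0.574, -0.27, -0.003], 0.97), ([0.559, -0.079, 0.024], 0.71), ([0.75, -0.021, -0.004], 0.6)]
block top [([0.558, -0.08, 0.017], 0.97), ([0.748, -0.022, 0.004], 0.67)]
block_toe scene [([0.559, -0.064, 0.019], 0.58), ([0.592, -0.261, 0.002], 0.58)]
block_toe top [([0.736, -0.037, -0.004], 0.9), ([0.557, -0.062, 0.019], 0.77), ([0.592, -0.259, 0.003], 0.69)]
block_head scene [([0.747, -0.019, 0.149], 0.91), ([0.57, -0.274, 0.149], 0.71), ([0.557, -0.082, 0.172], 0.57)]
block_head top [([0.746, -0.021, 0.15], 0.98), ([0.575, -0.278, 0.148], 0.67), ([0.558, -0.078, 0.166], 0.59)]
bar_tip scene [([0.519, 0.187, 0.168], 0.43)]
bar_tip top [([0.524, 0.18, 0.17], 0.6)]
offcut scene [([0.463, 0.006, 0.017], 0.65), ([0.672, 0.381, -0.002], 0.32)]
offcut top [([0.468, 0.004, 0.016], 0.43), ([0.557, -0.081, 0.017], 0.27)]
jar scene [([0.622, 0.031, 0.017], 0.7)]
jar top [([0.62, 0.033, 0.018], 0.59), ([0.409, 0.447, -0.003], 0.3)]
can scene [([0.411, 0.442, 0.001], 0.69)]
can top [([0.408, 0.446, -0.003], 0.88), ([0.56, -0.06, 0.02], 0.61)]
mug scene [([0.454, -0.444, 0.003], 0.75)]
mug top [([0.448, -0.444, 0.001], 0.63), ([0.555, -0.06, 0.016], 0.31)]
screwdriver scene [([0.674, 0.381, 0.001], 0.57)]
screwdriver top [([0.678, 0.38, 0.0], 0.72)]
```

View pics/a.png

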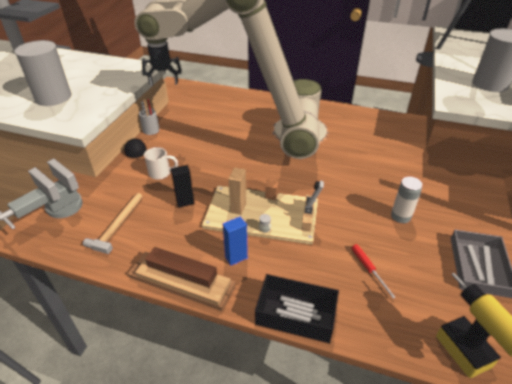

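View pics/b.png

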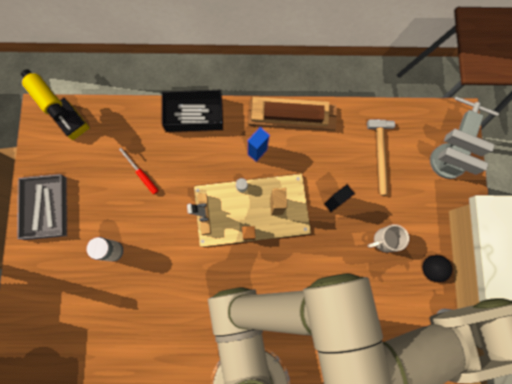

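In the scene view the block candidates are the wooden one on the board (237,190), the black one (182,186) and the blue one (235,241). In the top view they are at (280,203), (340,197) and (258,144). Only the wooden one is light wood and stands on the board, at world (0.558,-0.080). I'll confirm it in a crop and measure the jig and block yaw.

```bash
cat >> h.py <<'E'
def ray(c,px,z):
    K=c['camera_matrix'];R=cv2.Rodrigues(np.array(c['rvec'],float))[0];t=np.array(c['tvec'],float).reshape(3)
    px=np.atleast_2d(np.array(px,float)); d=np.c_[px,np.ones(len(px))]@np.linalg.inv(K).T@R; o=-R.T@t
    return o+d*((z-o[2])/d[:,2])[:,None]
def proj(c,P): return cv2.projectPoints(np.atleast_2d(np.array(P,float)),np.array(c['rvec'],float),np.array(c['tvec'],float),c['camera_matrix'],None)[0][:,0]
E
python3 - <<'E'
from h import *
b=im('top');a=im('scene')
hsv=cv2.cvtColor(b['pixels'],cv2.COLOR_BGR2HSV)
for t,z in(('jig',.018),('block',.168)):
  for c,I in(('top',b),('scene',a)):
    for r in spotter.cut_out(t,c)[:3]:
      m=r['pixels']; v,u=np.nonzero(m)
      cs,_=cv2.findContours(m.astype(np.uint8),0,2); k=max(cs,key=cv2.contourArea)[:,0]
      W=ray(I,k,z)[:,:2]; R=cv2.minAreaRect((W*1000).astype(np.float32))
      print(t,c,round(r['score'],2),m.sum(),u.mean().round(),v.mean().round(),np.round(R[0],1),np.round(R[1],1),round(R[2],2), np.round(cv2.boxPoints(R)).tolist())
A=cv2.resize(a['pixels'][150:260,190:340],(800,587),interpolation=cv2.INTER_CUBIC)
B=cv2.resize(b['pixels'][165:255,180:320],(800,514),interpolation=cv2.INTER_CUBIC)
cv2.imwrite('pics/c.png',A);cv2.imwrite('pics/d.png',B)
E
```

```text
jig top 0.62 5941 249.0 210.0 [539.9  12.1] [203.4 390.8] 7.17 [[415.0, 193.0], [463.0, -194.0], [665.0, -169.0], [616.0, 219.0]]
jig top 0.59 415 278.0 201.0 [571.1 -90.1] [90.4 55.1] 3.75 [[524.0, -66.0], [528.0, -121.0], [618.0, -115.0], [614.0, -60.0]]
jig scene 0.7 4094 268.0 214.0 [509.3  -3.8] [313.3 372.8] 6.78 [[332.0, 163.0], [376.0, -207.0], [687.0, -170.0], [643.0, 200.0]]
block top 0.72 420 339.0 198.0 [ 555.9 -256. ] [41.3 94.7] 38.46 [[510.0, -232.0], [569.0, -306.0], [602.0, -280.0], [543.0, -206.0]]
block top 0.66 429 278.0 201.0 [543.9 -78.8] [80.6 49.2] 3.44 [[502.0, -57.0], [505.0, -106.0], [586.0, -101.0], [583.0, -52.0]]
block top 0.6 541 258.0 144.0 [717.5 -19.5] [66.8 93.5] 46.82 [[661.0, -12.0], [729.0, -76.0], [774.0, -27.0], [706.0, 37.0]]
block scene 0.72 793 182.0 186.0 [ 662.9 -222.2] [195.3  61.4] 32.83 [[564.0, -249.0], [597.0, -301.0], [762.0, -195.0], [728.0, -143.0]]
block scene 0.69 982 234.0 240.0 [818.9   6.6] [163.4  65.6] 21.82 [[731.0, 7.0], [755.0, -54.0], [907.0, 7.0], [883.0, 67.0]]
block scene 0.57 715 237.0 190.0 [631.1 -56.7] [209.3  51.6] 21.18 [[524.0, -70.0], [543.0, -119.0], [738.0, -43.0], [719.0, 5.0]]
```

View pics/d.png

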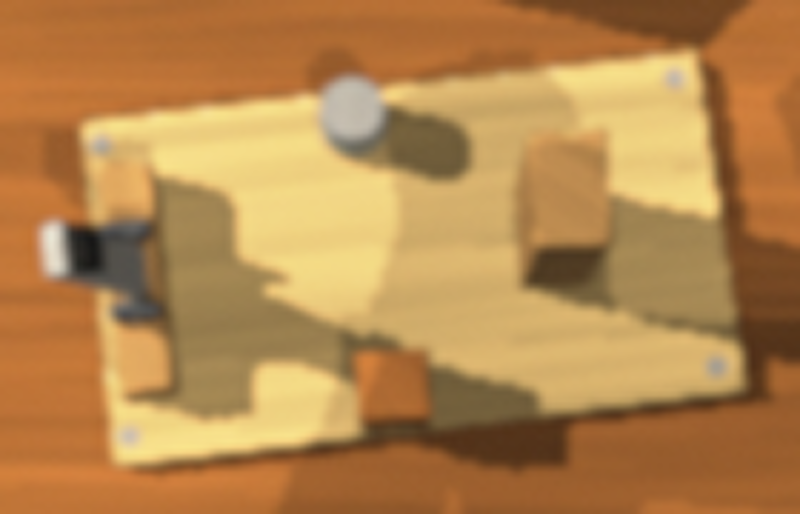

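View pics/c.png

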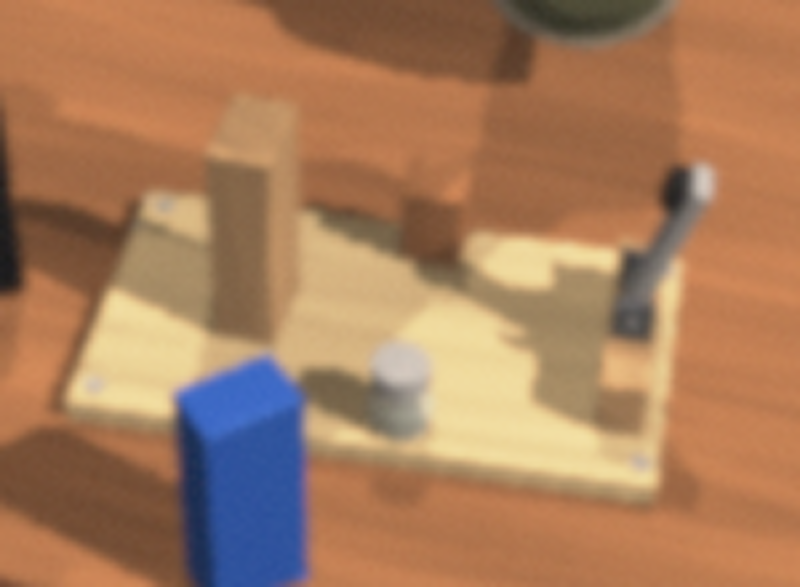

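The light wooden block on the board is confirmed: top-crop (565,190), scene-crop (250,220). The jar is at top-crop (353,112), the offcut at (393,385), and the bar leans back at (70,250). Next I'll fit the jig pose from the board corners and the block's yaw from its top face.

```bash
cat >> h.py <<'E'
def fit(W,M):  # 2D rigid fit M->W
    W=np.array(W);M=np.array(M,float);w=W.mean(0);m=M.mean(0);D=(M-m);E=(W-w)
    th=np.arctan2((D[:,0]*E[:,1]-D[:,1]*E[:,0]).sum(),(D*E).sum());R=np.array([[np.cos(th),-np.sin(th)],[np.sin(th),np.cos(th)]])
    return th,w-R@m,(E-D@R.T)
E
python3 - <<'E'
from h import *
b=im('top')
P=lambda L:np.array(L)/5.714+[180,165]-.4
W=ray(b,P([(82,122),(697,50),(745,392),(118,465)]),.018)[:,:2]
th,o,r=fit(W,[(.19,-.1),(-.17,-.1),(-.17,.1),(.19,.1)]); print('jig',np.degrees(th),o,np.round(r,4).tolist())
B=ray(b,P([(530,130),(607,130),(605,247),(525,247)]),.168)[:,:2]
t2,o2,r2=fit(B,[(.02,-.03),(-.02,-.03),(-.02,.03),(.02,.03)]); print('block',np.degrees(t2),o2,np.round(r2,4).tolist())
R=np.array([[np.cos(th),-np.sin(th)],[np.sin(th),np.cos(th)]])
for n,p in dict(blocktop=o2,block=(.558,-.080),off=(.466,.005),jar=(.621,.032),stop=(.5285,.137),bartip=(.522,.183),black=(.574,-.27),blue=(.749,-.0215)).items(): print(n,np.round(R.T@(np.array(p)-o),3))
s=observe();p=s['position'];Rt=np.array(s['tool_rot'])
print('axis angle err tool y', np.degrees(np.arctan2(Rt[1,1],Rt[0,1])))
for jx,jy,z in((-.14,-.0,.231),):
  w=np.r_[o+R@[jx,jy],z]; print('shift cm',(Rt.T@(w-p)*100).round(2), w)
E
```

```text
jig 97.20336326009154 [ 0.54517419 -0.01228168] [[-0.0004, 0.0002], [0.0006, 0.0001], [-0.0008, 0.0013], [0.0007, -0.0015]]
block 88.71030777424554 [ 0.5549176  -0.08004622] [[-0.0001, -0.0006], [0.0011, -0.0003], [0.0001, 0.0], [-0.0011, 0.0008]]
blocktop [-0.068 -0.001]
block [-0.069 -0.004]
off [0.027 0.076]
jar [ 0.034 -0.081]
stop [ 0.15  -0.002]
bartip [ 0.197 -0.001]
black [-0.259  0.004]
blue [-0.035 -0.201]
axis angle err tool y -66.5210779471023
shift cm [ 4.559e+01 -1.871e+01  3.000e-02] [ 0.562729  -0.1511767  0.231    ]
```

move_arm:
  series: "4 -1.8 0 -8 1; 9 -4 0 -16 0.5; 14 -6.3 0 -25 0; 19 -8.6 0 -33 0; 24 -10.8 0 -41 0; 29 -13.1 0 -49 0; 34 -15.4 0 -57 0; 38 -17.2 0 -65.2 0"

```text
time_s: 2.55
position: [0.5003, -0.1935, 0.2314]
tool_rot: [[0.017, 1.0, 0.0], [1.0, -0.017, -0.0], [-0.0, 0.0, -1.0]]
ft_force: [0.5, 0.1, -0.5]
grip_width: 0.0424
gripper_force: 0.0
```

```bash
python3 - <<'E'
from h import *
s=observe();p=np.array(s['position']);Rt=np.array(s['tool_rot']);print(p,Rt.round(3).tolist(),s['grip_width'],s['q'])
print(Rt.T@(np.array([.5545,-.135,.145])-p)*100)
E
```

```text
[ 0.50030324 -0.19350412  0.23143624] [[0.017, 1.0, 0.0], [1.0, -0.017, -0.0], [-0.0, 0.0, -1.0]] 0.04239967847241241 [-3.38009080e+01  2.04277223e+01  7.64875077e+01  5.79966214e-03
  8.30670875e+01 -3.28036524e+01]
[5.9446328  5.31424596 8.64480043]
```

Next I approach behind the block, then push near its top.

move_arm:
  series: "3 2.7 0 -0.3 0; 5.9 5.3 0 -0.3 0; 5.9 5.3 4.3 -0.3 0; 5.9 5.3 8.6 -0.3 0; 5.9 5.3 8.6 -0.3 0; 7 5.3 8.6 -0.3 0; 8 5.3 8.6 -0.3 0; 8 5.3 8.6 -0.3 0"

```text
time_s: 3.55
position: [0.5543, -0.1157, 0.1466]
tool_rot: [[0.016, 1.0, 0.002], [1.0, -0.016, -0.001], [-0.001, 0.002, -1.0]]
ft_force: [-0.3, 0.2, -0.6]
grip_width: 0.0428
gripper_force: 0.0
```

move_arm:
  series: "0.6 0 0 0 0; 1.2 0 0 0 0; 1.8 0 0 0 0; 2.4 0 0 0 0; 3 0 0 0 0; 3.6 0 0 0 0; 3.6 0 0 0 0"

```text
time_s: 4.42
position: [0.5546, -0.0801, 0.1453]
tool_rot: [[0.017, 1.0, -0.0], [1.0, -0.017, 0.0], [0.0, -0.0, -1.0]]
ft_force: [-0.1, 0.6, 0.1]
grip_width: 0.0431
gripper_force: 0.0
```

```bash
python3 - <<'E'
from h import *
s=observe();print(s['position'],s['ft_force'])
for c in('top','scene'):
  I=im(c)
  for t in('block_head','block_toe'):print(c,t,[(np.round(x['point'],3).tolist(),round(x['score'],2)) for x in spotter.mark_of(t,c)])
cv2.imwrite('pics/e.png',cv2.resize(I['pixels'][130:260,170:340],(680,520)))
E
```

```text
[ 0.55460399 -0.08007309  0.14533153] [-0.06678074  0.61750559  0.1489726 ]
top block_head [([0.742, -0.02, 0.149], 0.93), ([0.575, -0.277, 0.147], 0.65), ([0.556, -0.03, 0.166], 0.61), ([0.677, 0.379, 0.001], 0.25)]
top block_toe [([0.737, -0.034, -0.004], 0.73), ([0.591, -0.258, 0.004], 0.61)]
scene block_head [([0.568, -0.275, 0.152], 0.88), ([0.746, -0.018, 0.152], 0.83), ([0.55, 0.014, 0.157], 0.68)]
scene block_toe [([0.56, -0.064, 0.017], 0.7), ([0.733, -0.039, 0.002], 0.7), ([0.595, -0.261, -0.001], 0.58)]
```

View pics/e.png

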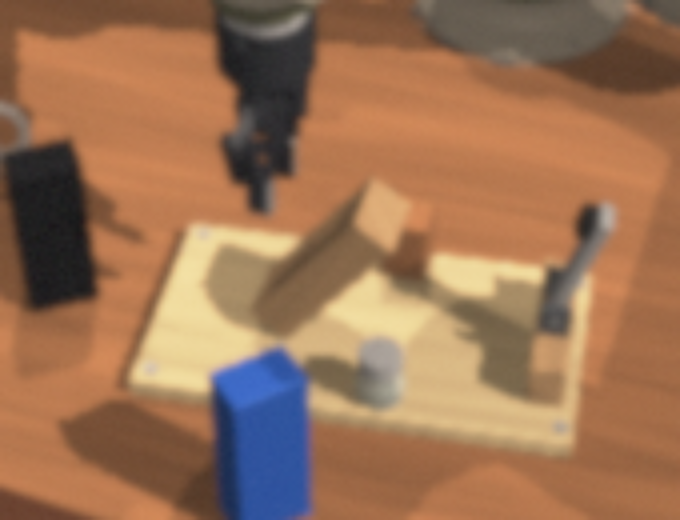

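The block is tipping freely towards the stop at crop (340,260), and its toe stays on the board. I'll back off and let it fall.

move_arm:
  series: "0 0 0 0 0; 0 0 0 0 0; 0 0 0 0 0; -2 0 0 0 0; -4 0 0 0 0; -6 0 0 0 0; -8 0 0 0 0; -8 0 0 0 0"

```text
time_s: 5.72
position: [0.5531, -0.1623, 0.1452]
tool_rot: [[0.02, 1.0, 0.0], [1.0, -0.02, -0.0], [-0.0, 0.0, -1.0]]
ft_force: [-1.1, 0.5, -0.5]
grip_width: 0.0429
gripper_force: 0.0
```

```bash
python3 - <<'E'
from h import *
s=observe();print(s['position'])
th=np.radians(97.2);o=np.array([.5452,-.0123]);R=np.array([[np.cos(th),-np.sin(th)],[np.sin(th),np.cos(th)]])
for c in('top','scene'):
  I=im(c)
  for t in('block_head','block_toe','offcut','jar'):print(c,t,[((R.T@(np.array(x['point'][:2])-o)).round(3),x['point'][2].round(3),round(x['score'],2)) for x in spotter.mark_of(t,c)])
  if c=='top':cv2.imwrite('pics/f.png',cv2.resize(I['pixels'][165:255,180:320],(800,514),interpolation=cv2.INTER_CUBIC))
E
```

```text
[ 0.55305341 -0.16226138  0.14518746]Traceback (most recent call last):
  File "<stdin>", line 6, in <module>
AttributeError: 'float' object has no attribute 'round'
```

```bash
cat >> h.py <<'E'
th=np.radians(97.2);o=np.array([.5452,-.0123]);RJ=np.array([[np.cos(th),-np.sin(th)],[np.sin(th),np.cos(th)]])
def J(p): return np.r_[RJ.T@(np.array(p[:2])-o),p[2]].round(3)
def look(name=None,ts=('block_head','block_toe','offcut','jar')):
    for c in('top','scene'):
        I=im(c)
        for t in ts: print(c,t,[(J(x['point']).tolist(),round(x['score'],2)) for x in spotter.mark_of(t,c)])
        if c=='top' and name: cv2.imwrite(f'pics/{name}.png',cv2.resize(I['pixels'][165:255,180:320],(800,514),interpolation=cv2.INTER_CUBIC))
E
python3 -c "
from h import *
look('f')"
```

```text
top block_head [([0.104, -0.017, 0.036], 0.98), ([-0.033, -0.196, 0.149], 0.9), ([-0.268, 0.005, 0.146], 0.37)]
top block_toe [([-0.043, -0.189, -0.005], 0.95), ([-0.048, -0.007, 0.017], 0.65)]
top offcut [([0.026, 0.076, 0.02], 0.57)]
top jar [([0.37, -0.179, -0.001], 0.69), ([0.034, -0.079, 0.016], 0.46)]
scene block_head [([0.097, -0.017, 0.043], 0.81), ([-0.265, 0.006, 0.153], 0.74), ([-0.032, -0.198, 0.149], 0.62)]
scene block_toe [([-0.255, -0.012, 0.002], 0.88), ([-0.048, -0.185, 0.003], 0.8), ([-0.418, 0.146, 0.002], 0.71), ([-0.051, -0.009, 0.018], 0.58), ([0.469, 0.076, 0.004], 0.43)]
scene offcut [([0.031, 0.076, 0.016], 0.69), ([-0.052, -0.009, 0.017], 0.21)]
scene jar [([0.036, -0.087, 0.016], 0.5)]
```

View pics/f.png

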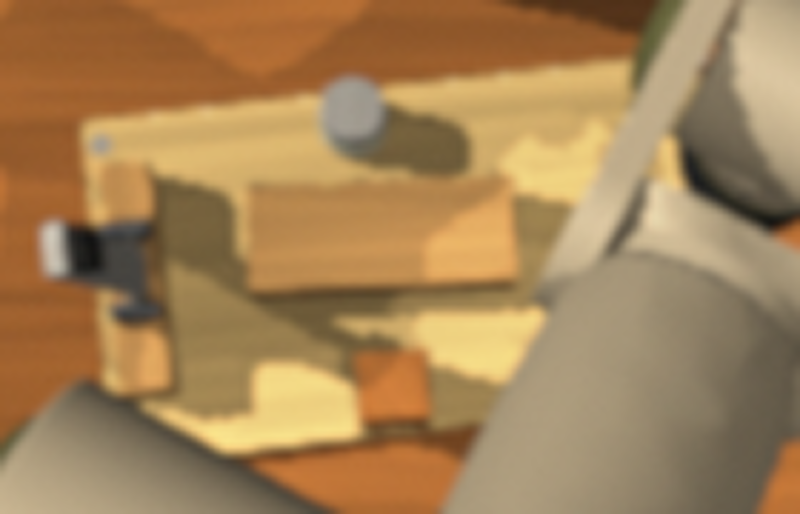

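The block lies flat at crop (380,235), yawed about 5° from the jig. Its head is at jig (0.10,-0.017) and its rear at (-0.049,-0.008). A jig-aligned two-finger push from behind will square it up.

```bash
cat >> h.py <<'E'
def go(jx,jy,z):
    s=observe();p=np.array(s['position']);Rt=np.array(s['tool_rot']);w=np.r_[o+RJ@[jx,jy],z]
    print('now',J(p),'shift cm',(Rt.T@(w-p)*100).round(2),'turn',round(np.degrees(np.arctan2(Rt[1,1],Rt[0,1]))-7.2,2),'F',np.round(s['ft_force'],1),'w',s['grip_width'])
E
python3 -c "
from h import *
go(-.09,-.009,.032)"
```

```text
now [-0.148  0.011  0.145] shift cm [ 6.01  1.11 11.34] turn -8.2 F [-0.  -0.5  0.6] w 0.0427835855626373
```

move_arm:
  series: "3 0.6 0 -4 0; 5.8 1.1 0 -8.2 0; 5.8 1.1 3 -8.2 0; 5.8 1.1 6 -8.2 0; 5.8 1.1 9 -8.2 0; 5.8 1.1 11.3 -8.2 0; 5.8 1.1 11.3 -8.2 0"

```text
time_s: 7.2
position: [0.5645, -0.1024, 0.0311]
tool_rot: [[-0.125, 0.992, -0.003], [0.992, 0.125, 0.001], [0.002, -0.003, -1.0]]
ft_force: [0.3, 0.6, 0.4]
grip_width: 0.0429
gripper_force: 0.0
```

```bash
python3 -c "
from h import *
go(-.02,-.009,.032)"
```

```text
now [-0.092 -0.008  0.031] shift cm [ 7.18  0.11 -0.08] turn -0.02 F [0.3 0.6 0.4] w 0.04293827332157008
```

move_arm:
  series: "1.2 0 0 0 0; 2.4 0 0 0 0; 3.4 0 0 0 0; 4.4 0 0 0 0; 5.4 0 0 0 0; 6.2 0 0 0 0; 7 0 0 0 0; 7 0 0 0 0"

```text
time_s: 8.2
position: [0.5562, -0.0325, 0.0322]
tool_rot: [[-0.126, 0.992, -0.001], [0.992, 0.126, 0.0], [0.001, -0.001, -1.0]]
ft_force: [0.3, 0.0, 0.2]
grip_width: 0.0426
gripper_force: 0.0
```

```bash
python3 -c "
from h import *
go(-.011,-.009,.032)
look('g',('block_head','block_toe'))"
```

```text
now [-0.021 -0.008  0.032] shift cm [1.05 0.06 0.02] turn 0.02 F [0.3 0.  0.2] w 0.042561686883493044
top block_head [([-0.033, -0.198, 0.148], 0.88), ([0.144, -0.007, 0.037], 0.69), ([-0.269, 0.004, 0.147], 0.69)]
top block_toe [([-0.046, -0.187, -0.003], 0.79), ([-0.252, -0.013, 0.001], 0.64), ([0.195, -0.001, 0.174], 0.43)]
scene block_head [([-0.031, -0.2, 0.15], 0.78), ([0.142, -0.003, 0.038], 0.66), ([-0.266, 0.005, 0.153], 0.61), ([0.199, -0.0, 0.168], 0.28)]
scene block_toe [([-0.014, -0.009, 0.018], 0.95), ([-0.051, -0.184, -0.002], 0.82), ([-0.253, -0.016, 0.001], 0.68)]
```

View pics/g.png

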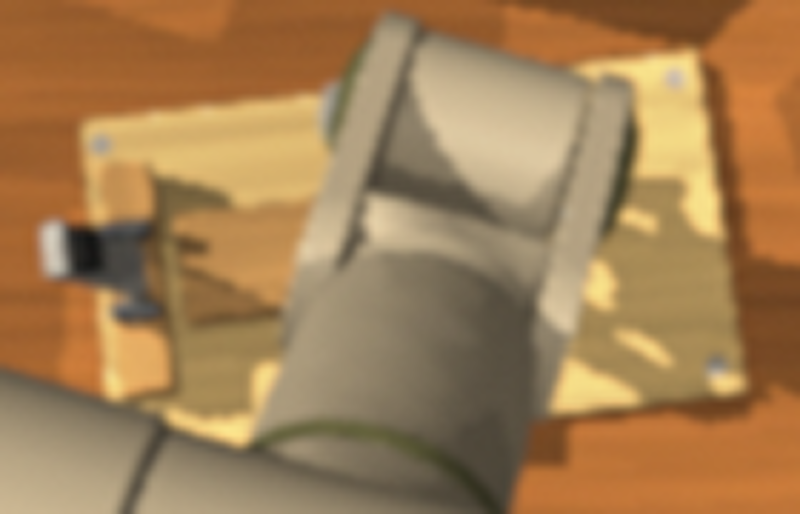

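The block is now square and nearly centred, with a gap of about 8 mm to the stop at crop (170,260). I'll close the gap slowly and watch the force.

move_arm:
  series: "0.3 0 0 0 0; 0.6 0 0 0 0; 0.8 0 0 0 0; 0.8 0 0 0 0"

```text
time_s: 9.0
position: [0.5554, -0.0251, 0.0323]
tool_rot: [[-0.125, 0.992, -0.0], [0.992, 0.125, 0.0], [0.0, -0.0, -1.0]]
ft_force: [-0.8, -0.4, 0.4]
grip_width: 0.0427
gripper_force: 0.0
```

move_arm:
  series: "0.1 0 0 0 0; 0.1 0 0 0 0"

```text
time_s: 9.25
position: [0.5554, -0.0243, 0.0324]
tool_rot: [[-0.125, 0.992, 0.0], [0.992, 0.125, 0.0], [0.0, 0.0, -1.0]]
ft_force: [0.4, -0.1, 0.0]
grip_width: 0.0426
gripper_force: 0.0
```

move_arm:
  series: "0.1 0 0 0 0; 0.1 0 0 0 0"

```text
time_s: 9.5
position: [0.5553, -0.0233, 0.0324]
tool_rot: [[-0.125, 0.992, 0.0], [0.992, 0.125, -0.0], [-0.0, 0.0, -1.0]]
ft_force: [0.2, -0.0, 0.7]
grip_width: 0.0426
gripper_force: 0.3
```

move_arm:
  series: "0.1 0 0 0 0; 0.1 0 0 0 0; 0.2 0 0 0 0; 0.2 0 0 0 0"

```text
time_s: 10.0
position: [0.5551, -0.022, 0.0324]
tool_rot: [[-0.125, 0.992, 0.0], [0.992, 0.125, -0.001], [-0.001, 0.0, -1.0]]
ft_force: [0.1, -5.4, -0.7]
grip_width: 0.0428
gripper_force: 2.5
```

move_arm:
  series: "0.1 0 0 0 0; 0.1 0 0 0 0"

```text
time_s: 10.25
position: [0.5552, -0.022, 0.0324]
tool_rot: [[-0.125, 0.992, 0.001], [0.992, 0.125, -0.003], [-0.003, 0.0, -1.0]]
ft_force: [0.1, -9.3, -0.7]
grip_width: 0.0427
gripper_force: 5.1
```

```bash
python3 -c "
from h import *
go(-.011,-.009,.032)
look('g2',('block_head','block_toe'))"
```

```text
now [-0.011 -0.009  0.032] shift cm [-0.01  0.03  0.05] turn -0.01 F [ 0.1 -9.3 -0.7] w 0.042694871505489215
top block_head [([-0.266, 0.006, 0.145], 0.94), ([0.152, -0.005, 0.038], 0.7), ([-0.033, -0.201, 0.148], 0.67), ([0.369, -0.178, 0.002], 0.41)]
top block_toe [([-0.252, -0.017, -0.003], 0.67), ([-0.044, -0.186, -0.005], 0.58), ([0.371, -0.181, 0.001], 0.28)]
scene block_head [([-0.032, -0.2, 0.154], 0.94), ([0.15, -0.006, 0.043], 0.91), ([-0.264, 0.007, 0.152], 0.74)]
scene block_toe [([-0.05, -0.181, -0.003], 0.96), ([-0.251, -0.013, 0.001], 0.69), ([0.002, -0.009, 0.02], 0.58)]
```

The block is flush (9 N of reaction, head at x=0.151). I'll retreat, lift, and go over behind the bar with the fingers shut.

move_arm:
  series: "-1.5 0 0 0 0; -3 0 0 0 0; -3 0 -6 0 0; -3 0 -12 0 -1; -3 0 -18 0 -1; -3 0 -23 0 -1; 2 -0.5 -23 0 -1; 7 -0.9 -23 0 -1"

```text
time_s: 11.55
position: [0.537, 0.0482, 0.2628]
tool_rot: [[-0.123, 0.992, 0.001], [0.992, 0.123, 0.0], [0.0, 0.001, -1.0]]
ft_force: [0.8, 0.9, 0.1]
grip_width: 0.0001
gripper_force: 0.0
```

move_arm:
  series: "5 0 0 0 -1; 10 0 0 0 -1; 15 0 0 0 -1; 18 0 0 0 -1; 18 0 0 0 -1; 18 0 4 0 -1; 18 0 8 0 -1; 18 0 8 0 -1"

```text
time_s: 12.55
position: [0.5139, 0.225, 0.1802]
tool_rot: [[-0.124, 0.992, -0.006], [0.992, 0.124, -0.001], [-0.001, -0.006, -1.0]]
ft_force: [-0.2, -0.0, 0.2]
grip_width: 0.0
gripper_force: 0.0
```

```bash
python3 -c "
from h import *
go(.24,0,.148)
look('k',('block_head','block_toe','bar_tip'))"
```

```text
now [0.239 0.001 0.18 ] shift cm [0.06 0.15 3.22] turn -0.1 F [-0.2 -0.   0.2] w 9.730865906033276e-06
top block_head [([-0.034, -0.197, 0.149], 0.93), ([0.151, -0.008, 0.038], 0.8), ([-0.268, 0.001, 0.144], 0.8)]
top block_toe [([-0.252, -0.019, 0.002], 0.96), ([-0.043, -0.188, -0.003], 0.95), ([-0.0, -0.009, 0.02], 0.68), ([0.148, -0.002, 0.038], 0.18)]
top bar_tip [([0.475, 0.08, -0.002], 0.74), ([0.195, -0.002, 0.171], 0.66)]
scene block_head [([0.149, -0.006, 0.042], 0.84), ([-0.031, -0.198, 0.148], 0.67), ([-0.264, 0.006, 0.153], 0.57), ([0.196, 0.001, 0.166], 0.31)]
scene block_toe [([-0.047, -0.182, 0.001], 0.95), ([-0.001, -0.007, 0.017], 0.84), ([-0.256, -0.016, -0.0], 0.6), ([0.467, 0.076, 0.006], 0.48)]
scene bar_tip [([0.199, -0.001, 0.168], 0.48)]
```

View pics/k.png

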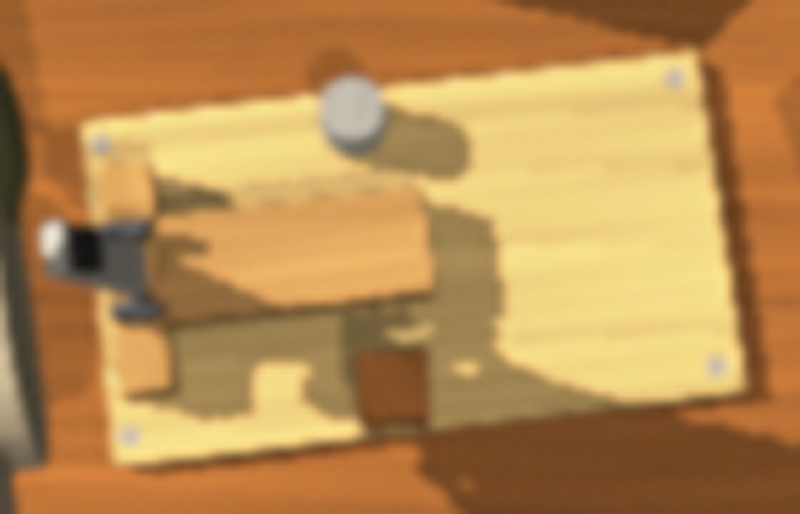

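The block is flush and square against the stop at crop (165,265). Now I lower behind the bar and push it over.

move_arm:
  series: "0 0 1.6 0 -1; 0 0 3.2 0 -1; 0 0 3.2 0 -1; -1 0 3.2 0 -1; -2 0 3.2 0 -1; -3 0 3.2 0 -1; -4 0 3.2 0 -1; -5 0 3.2 0 -1"

```text
time_s: 13.95
position: [0.5211, 0.1762, 0.1505]
tool_rot: [[-0.125, 0.992, 0.0], [0.992, 0.125, 0.0], [0.0, 0.0, -1.0]]
ft_force: [0.4, 0.2, 0.9]
grip_width: -0.0002
gripper_force: 0.6
```

move_arm:
  series: "-0.8 0 0 0 -1; -1.6 0 0 0 -1; -2.4 0 0 0 -1; -3.2 0 0 0 -1; -4 0 0 0 -1; -4.8 0 0 0 -1; -5.6 0 0 0 -1; -5.6 0 0 0 -1"

```text
time_s: 14.95
position: [0.5281, 0.1208, 0.1504]
tool_rot: [[-0.124, 0.992, 0.0], [0.992, 0.124, -0.0], [-0.0, 0.0, -1.0]]
ft_force: [0.5, -1.0, -0.1]
grip_width: -0.0005
gripper_force: 0.0
```

```bash
python3 -c "
from h import *
go(.24,0,.148)
look('l',('block_head','block_toe','bar_tip'))"
```

```text
now [0.134 0.    0.15 ] shift cm [10.58  0.02  0.23] turn -0.07 F [ 0.5 -1.  -0.1] w -0.0005182059191595214
top block_head [([-0.034, -0.199, 0.15], 0.97), ([-0.264, 0.003, 0.146], 0.81), ([-0.419, 0.149, 0.002], 0.18)]
top block_toe [([-0.043, -0.187, -0.007], 0.9), ([-0.001, -0.008, 0.018], 0.7), ([-0.251, -0.017, 0.001], 0.55)]
top bar_tip []
scene block_head [([-0.265, 0.009, 0.152], 0.78), ([0.149, -0.005, 0.041], 0.75), ([-0.028, -0.198, 0.15], 0.71)]
scene block_toe [([0.002, -0.01, 0.017], 0.98), ([-0.253, -0.016, 0.0], 0.87), ([-0.048, -0.182, -0.001], 0.76), ([0.148, -0.006, 0.043], 0.61)]
scene bar_tip [([0.102, -0.001, 0.144], 0.64)]
```

move_arm:
  series: "-0.5 0 0 0 -1; -0.5 0 0 0 -1; -0.5 0 0 0 -1; 1.5 0 -3 0 -1; 3.5 0 -8 0 -1; 6 0 -11 0 -1; 11 0 -11 0 -1; 11 0 -11 0 -1"

```text
time_s: 16.35
position: [0.5134, 0.233, 0.2605]
tool_rot: [[-0.129, 0.992, 0.0], [0.992, 0.129, 0.001], [0.001, 0.0, -1.0]]
ft_force: [-0.1, -0.3, -0.9]
grip_width: 0.0004
gripper_force: 0.0
```

```bash
python3 -c "
from h import *
look('m',('block_head','block_toe','bar_tip','offcut','jar'))
I=im('scene');cv2.imwrite('pics/n.png',cv2.resize(I['pixels'][150:260,190:340],(800,587),interpolation=cv2.INTER_CUBIC))"
```

```text
top block_head [([-0.033, -0.196, 0.148], 0.77), ([0.15, -0.006, 0.036], 0.75), ([-0.268, 0.007, 0.147], 0.66)]
top block_toe [([0.001, -0.005, 0.016], 0.75), ([-0.046, -0.187, -0.003], 0.71), ([-0.25, -0.013, 0.0], 0.64)]
top bar_tip [([0.067, -0.003, 0.077], 0.65), ([0.001, -0.006, 0.003], 0.49)]
top offcut [([0.027, 0.075, 0.023], 0.53)]
top jar [([0.035, -0.081, 0.015], 0.46)]
scene block_head [([-0.266, 0.008, 0.149], 0.85), ([0.15, -0.005, 0.041], 0.8), ([-0.031, -0.199, 0.152], 0.71), ([0.151, -0.004, 0.039], 0.43)]
scene block_toe [([-0.253, -0.017, 0.001], 0.85), ([0.001, -0.009, 0.016], 0.79)]
scene bar_tip [([0.071, -0.001, 0.073], 0.52)]
scene offcut [([0.03, 0.077, 0.016], 0.62)]
scene jar [([0.034, -0.083, 0.015], 0.59), ([0.467, 0.076, -0.0], 0.35)]
```

View pics/n.png

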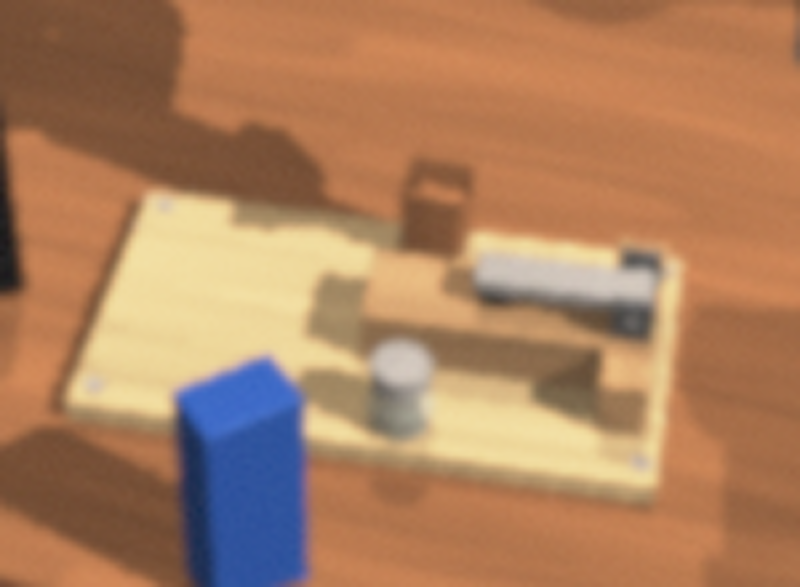

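The bar lies level on the block (crop (560,275)), the block is flush against the stop, and the jar and offcut haven't moved. The arm is clear, so I'm handing in.

```bash
python3 -c "
from h import *
print(order.close_job())"
```

```text
the job is handed in; nothing more can be done
None
```

The job is handed in: in the last images the block lies flat and flush against the stop, about 6 mm off centre, the hold-down bar rests level on it, and the jar and offcut have not moved; no verdict came back.

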